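# Squeeze-test three rubber buffers and reject the soft one

## Task

One of the three rubber buffers standing in the aluminium rack has gone soft. Working from the robot's left end of the row to its right, press each buffer's top straight down by about 5 mm (never as much as 8 mm, which ruins the rubber), pause there to feel how hard it pushes back, and let it up again. Then lift out the softest by its steel cup and set it down gently, upright, in the steel reject tray, so that the good two end in their own seats and everything else is undisturbed.

Things in the scene. Friction and masses are not known exactly. Their poses are not given: they have to be found in the camera images.
- buffer_a_mid (a point): one of three look-alike rubber buffers, about 180 g, in any seat: upright steel cup 36 mm across, 40 mm tall, a black rubber plug under a flat steel wear disc standing out of its top, 55 to 60 mm tall in all. This point: on the cup's axis, half-way up it (20 mm above its underside); z up. Grip the upper half of the cup from above, fingers across the row (along the rack's x)
- buffer_b_mid (a point): one of three look-alike rubber buffers, about 180 g, in any seat: upright steel cup 36 mm across, 40 mm tall, a black rubber plug under a flat steel wear disc standing out of its top, 55 to 60 mm tall in all. This point: on the cup's axis, half-way up it (20 mm above its underside); z up. Grip the upper half of the cup from above, fingers across the row (along the rack's x)
- buffer_c_mid (a point): one of three look-alike rubber buffers, about 180 g, in any seat: upright steel cup 36 mm across, 40 mm tall, a black rubber plug under a flat steel wear disc standing out of its top, 55 to 60 mm tall in all. This point: on the cup's axis, half-way up it (20 mm above its underside); z up. Grip the upper half of the cup from above, fingers across the row (along the rack's x)
- squash_a (a joint): how far the plug of buffer_a is pushed in, m: 0 free, 0.005 wanted, damaged beyond 0.008. Pushed on its disc (28 mm across) it gives like a spring, evenly with depth, and comes back: 0.7 to 1.1 N per mm if soft, 1.7 to 2.6 if good. The disc's flat top is 15 to 20 mm above the cup's rim when free: plugs are worn differently; height tells nothing of softness
- squash_b (a joint): how far the plug of buffer_b is pushed in, m: 0 free, 0.005 wanted, damaged beyond 0.008. Pushed on its disc (28 mm across) it gives like a spring, evenly with depth, and comes back: 0.7 to 1.1 N per mm if soft, 1.7 to 2.6 if good. The disc's flat top is 15 to 20 mm above the cup's rim when free: plugs are worn differently; height tells nothing of softness
- squash_c (a joint): how far the plug of buffer_c is pushed in, m: 0 free, 0.005 wanted, damaged beyond 0.008. Pushed on its disc (28 mm across) it gives like a spring, evenly with depth, and comes back: 0.7 to 1.1 N per mm if soft, 1.7 to 2.6 if good. The disc's flat top is 15 to 20 mm above the cup's rim when free: plugs are worn differently; height tells nothing of softness
- rack: fixed aluminium rack plate 66 x 236 x 20 mm with three round recesses (38 mm across, 8 mm deep) in a row along its y, 78 mm apart, a buffer standing in each; origin: centre of its underside, on the bench; z up, +y towards the robot's left end of the row
- seat_left (a point): centre of the floor of the rack's recess at the robot's left end (+y), 12 mm above the bench, 8 mm below the rack's top
- seat_mid (a point): centre of the floor of the rack's recess in the middle, 12 mm above the bench, 8 mm below the rack's top
- seat_right (a point): centre of the floor of the rack's recess at the robot's right end (-y), 12 mm above the bench, 8 mm below the rack's top
- tray: fixed, empty, square steel reject tray 140 x 140 mm, 22 mm high, walls and floor 4 mm thick; origin: centre of its underside, z up, x and y along its sides
- jar: bystander, not to be disturbed: small glass sample jar with red cap, 48 mm across, 72 mm tall
- weight: bystander, not to be disturbed: knobbed brass weight, 34 mm across, 42 mm tall, between rack and tray
- mould: bystander, not to be disturbed: steel ring mould, 70 mm across, 45 mm tall
- wrench: bystander, not to be disturbed: open-ended wrench lying flat
- brush: bystander, not to be disturbed: hand brush lying flat
- tin: bystander, not to be disturbed: round flat aluminium sample tin, 68 mm across, 32 mm tall

How it is judged:
On the way, in this order (a step that is already met when the one before it is completed fails the run):
1. the buffer in the left seat is pressed down by the fingers, 3.5 to 6.5 mm, for 0.3 s (((horizontal distance between buffer_a_mid and seat_left below 0.012 m and value of joint squash_a between 0.0035 and 0.0065 m and contact force between buffer_a and the fingers above 0.5 N) or (horizontal distance between buffer_b_mid and seat_left below 0.012 m and value of joint squash_b between 0.0035 and 0.0065 m and contact force between buffer_b and the fingers above 0.5 N) or (horizontal distance between buffer_c_mid and seat_left below 0.012 m and value of joint squash_c between 0.0035 and 0.0065 m and contact force between buffer_c and the fingers above 0.5 N))), for 0.3 s.
2. the buffer in the middle seat is pressed down by the fingers, 3.5 to 6.5 mm, for 0.3 s (((horizontal distance between buffer_a_mid and seat_mid below 0.012 m and value of joint squash_a between 0.0035 and 0.0065 m and contact force between buffer_a and the fingers above 0.5 N) or (horizontal distance between buffer_b_mid and seat_mid below 0.012 m and value of joint squash_b between 0.0035 and 0.0065 m and contact force between buffer_b and the fingers above 0.5 N) or (horizontal distance between buffer_c_mid and seat_mid below 0.012 m and value of joint squash_c between 0.0035 and 0.0065 m and contact force between buffer_c and the fingers above 0.5 N))), for 0.3 s.
3. the buffer in the right seat is pressed down by the fingers, 3.5 to 6.5 mm, for 0.3 s (((horizontal distance between buffer_a_mid and seat_right below 0.012 m and value of joint squash_a between 0.0035 and 0.0065 m and contact force between buffer_a and the fingers above 0.5 N) or (horizontal distance between buffer_b_mid and seat_right below 0.012 m and value of joint squash_b between 0.0035 and 0.0065 m and contact force between buffer_b and the fingers above 0.5 N) or (horizontal distance between buffer_c_mid and seat_right below 0.012 m and value of joint squash_c between 0.0035 and 0.0065 m and contact force between buffer_c and the fingers above 0.5 N))), for 0.3 s.
4. a buffer is lifted clear of the rack in the fingers (((z of buffer_a_mid in the frame of rack above 0.05 m and contact force between buffer_a and the fingers above 1 N) or (z of buffer_b_mid in the frame of rack above 0.05 m and contact force between buffer_b and the fingers above 1 N) or (z of buffer_c_mid in the frame of rack above 0.05 m and contact force between buffer_c and the fingers above 1 N))), for 0.1 s.
At the end, for the whole second after the job is handed in: The soft buffer (the judge knows it by its plug's resting 0.04 mm lower, too little to measure) stands upright (0.1 rad) and still on the tray's floor, axis within 56 mm of the centre along both sides; the good two stand upright in their seats, within 6 mm of where they were (((x of buffer_a_mid in the frame of tray between -0.056 and 0.056 m and y of buffer_a_mid in the frame of tray between -0.056 and 0.056 m and z of buffer_a_mid in the frame of tray between 0.02 and 0.028 m and linear speed of buffer_a below 0.02 m/s and value of joint squash_a above 2e-05 m and distance of each of buffer_b_mid, buffer_c_mid from where it was at the start of the episode below 0.006 m) or (x of buffer_b_mid in the frame of tray between -0.056 and 0.056 m and y of buffer_b_mid in the frame of tray between -0.056 and 0.056 m and z of buffer_b_mid in the frame of tray between 0.02 and 0.028 m and linear speed of buffer_b below 0.02 m/s and value of joint squash_b above 2e-05 m and distance of each of buffer_a_mid, buffer_c_mid from where it was at the start of the episode below 0.006 m) or (x of buffer_c_mid in the frame of tray between -0.056 and 0.056 m and y of buffer_c_mid in the frame of tray between -0.056 and 0.056 m and z of buffer_c_mid in the frame of tray between 0.02 and 0.028 m and linear speed of buffer_c below 0.02 m/s and value of joint squash_c above 2e-05 m and distance of each of buffer_a_mid, buffer_b_mid from where it was at the start of the episode below 0.006 m)) and angle between each of buffer_a_mid, buffer_b_mid, buffer_c_mid's own z axis and vertical below 0.1 rad); the robot touches nothing.
It fails at once if a buffer is squeezed by more than 8 mm (value of joint any of squash_a, squash_b, squash_c above 0.008 m).
It fails at once if a buffer is let go in the air, more than 10 mm above the tray's floor ((z of buffer_a_mid in the frame of tray above 0.034 m and contact force between buffer_a and anything else below 0.02 N) or (z of buffer_b_mid in the frame of tray above 0.034 m and contact force between buffer_b and anything else below 0.02 N) or (z of buffer_c_mid in the frame of tray above 0.034 m and contact force between buffer_c and anything else below 0.02 N)).
It fails at once if a bystander is moved by more than 20 mm (distance of any of jar, weight, mould, wrench, brush, tin from where it was at the start of the episode above 0.02 m).
It also fails if it takes over 58 s, if anything falls off the work surface, if the arm or the gripper's body presses on something with over 40 N, if the wrist force passes 120 N, or if a joint passes its speed limit or range.

## Robot

A 6-joint arm with a two-finger parallel gripper is mounted at the origin on the work surface. World frame = base frame: x ahead of the robot, y to its left, z up, the work surface at z = 0. Lengths are in m, angles in rad, forces in N, time in s.
With the tool pointing down it reaches from about 0.3 to 0.875 m from the base axis. Payload 6.4 kg.
Tool frame: the origin (TCP) lies between the finger pads; the fingertips stand 19 mm ahead of it and the grasp point (between the pads) is the TCP; z points along the fingers, y is the direction in which the jaws open and shut (so a half turn about z gives the same grasp; the last joint's range is limited). The gripper opens to 85 mm and grips with 20 to 120 N. Pads are 22 mm wide; open, the fingers measure 114 mm over their backs; the gripper's body (76 mm by 85 mm) begins 54 mm behind the grasp point. The pads swing forward as they close: fully open they stand 13 mm farther back than shut.
Start: joints at [-1.373, 0.181, 1.607, -0, 1.354, -0.206], TCP at [0.226, -0.529, 0.25] pointing down, gripper open.
Joint ranges: [-2.99, 2.99], [-0.89, 2.07], [0.3, 2.58], [-1.14, 4.28], [0, 2.63], [-3.12, 3.12]. Speed limits (rad/s): [2.57, 2.57, 3.01, 3.14, 3.14, 3.14].

## Interface

Orientations are given as a unit quaternion [w, x, y, z].
In Python, from bench import * gives the robot as it stands.
- The arm moves only by the tool apply_moves, never from a script. Its argument "moves" is a list that holds one entry, the list of rows, each a list of 7 numbers: the shift along the tool's x, y, z in cm, then the turn, a rotation vector about the tool's x, y, z in rad, then the opening, from 0 (shut) to 1 (fully open). A call has 1 to 8 rows; each row is the pose to reach, as a shift and turn from the pose commanded when the call began, along the tool's axes at that moment; what a row does not reach only later rows make up. A row lasts 1/10 s, in which the tool goes at most 50 mm and 8.59 degrees, less where a joint would pass 70% of its speed; a pose out of reach is approached as far as the arm can. A call with a gripper value outside its range is refused whole. The fingers move at their own pace and stop on an object; the grip force is fixed at half the most. Time passes only in rows, so rows that repeat a pose let the fingers close. It gives the time, the measured TCP pose, the force and the opening at its end, in the units of the state.
- get_obs(): the state, without advancing time (a new reading comes with each control period).
- camera(name): name is "side" or "top" or "wrist"; returns the picture (420x560x3 uint8, red, green, blue); there is no depth.
- get_calibration(name): a dict with "vertical_fov" (degrees; the focal length in pixels is half the picture's height over the tangent of half this angle, whatever the lens; pixels are square), "cx", "cy" (the principal point, pixels), "R" (3x3) and "t" (3): a world point X has camera coordinates R X + t. Camera axes: x right, y down, z forward; pixel columns grow to the right and rows downward; lengths in m; the calibration is good to about 2 mm. A picture is of the moment at which its call begins: read the wrist's pose just before it. get_calibration takes no time and is no camera call; for the wrist camera it gives the pose at the moment of the call.
- hand_in(): hands the job in, once; it reports no verdict.
The state is a dict: "time_s": time; "q": joint angles; "dq": joint speeds; "joint_efforts": joint torques, N m; "eef_pos": TCP position; "eef_rot": TCP orientation; "wrist_force": force on the tool from outside, world axes, zero at the start; "torque": the same for the moment, N m; "opening": opening from 0.0 (shut) to 1.0 (fully open).
Only numpy, scipy, OpenCV 4.12 (cv2) and the standard library are available. Lean on these libraries where they do the work, as an engineer would, in place of code of your own. Each camera call takes 0.05 s, during which the arm holds its last target. There are 200 camera calls.

## Working session

There is one attempt and no reset: what is moved stays moved. The work goes in short steps, Python scripts to look and compute and a tool call to move; the robot and the scene stay as the last step left them, time stands still between calls to the robot, and variables do not carry over. Pictures are saved under pics/ and viewed, about 8 in all and at most 12, crops included, and the job is handed in when it is done.

Besides the shell and the picture viewer there is one more tool, called after ">>>" as name(argument=value, ...), one argument or row to a line, values as JSON. apply_moves: Moves the arm, as the interface text tells. Its arguments: {"type":"object","properties":{"moves":{"type":"array","items":{"type":"array","items":{"type":"array","items":{"type":"number"}}}}},"required":["moves"]}

```bash
mkdir -p pics; ls; python3 - <<'E'
from bench import *
import cv2
s=get_obs();print(s)
for n in("top","side"):
    cv2.imwrite(f"pics/{n}0.png",camera(n)[:,:,::-1]);c=get_calibration(n);print(n,c)
E
```

```text
pics
{'time_s': 0.0, 'q': array([-1.37328802e+00,  1.81550464e-01,  1.60801343e+00,  2.17250796e-05,
        1.35380300e+00, -2.06300514e-01]), 'dq': array([-1.83340229e-05, -8.35402732e-04, -9.45814019e-04, -9.60622735e-04,
       -3.44921849e-04,  7.94140430e-04]), 'joint_efforts': array([ 1.45247359e-03, -4.44860029e+01, -3.51342881e+01, -2.33672263e-04,
        9.02995351e-03, -5.11188915e-06]), 'eef_pos': array([ 0.22584812, -0.52822039,  0.24937621]), 'eef_rot': array([-8.87067311e-04,  9.79686538e-01,  2.00533040e-01,  1.45054916e-05]), 'wrist_force': array([-0.50722956, -0.1607642 , -0.40661158]), 'torque': array([ 0.03443206, -0.01357749, -0.07999942]), 'opening': 1.000610500593531}
top {'vertical_fov': 42.203968646729756, 'cx': 277.3510331871976, 'cy': 210.43548380619882, 'R': array([[ 0.01852092, -0.99977926, -0.00992036],
       [-0.98566281, -0.01659332, -0.16790913],
       [ 0.16770746,  0.01288796, -0.98575256]]), 't': array([-0.00902955,  0.61659374,  1.62733382])}
side {'vertical_fov': 45.22909899873358, 'cx': 280.3448504252151, 'cy': 205.52978442149958, 'R': array([[ 0.99176383, -0.12744154,  0.01277313],
       [-0.07560342, -0.66300231, -0.74478995],
       [ 0.10338579,  0.73769004, -0.66717672]]), 't': array([-0.60791589,  0.08830924,  1.47916366])}
```

View pics/top0.png

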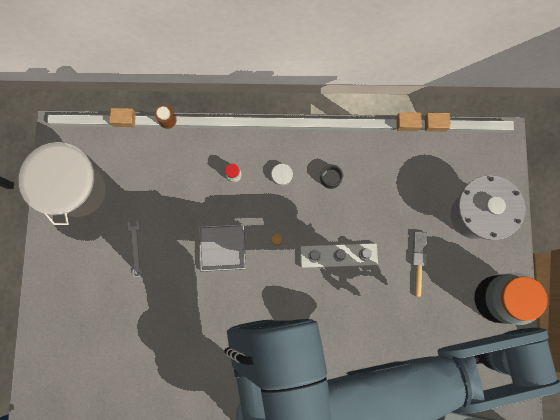

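View pics/side0.png

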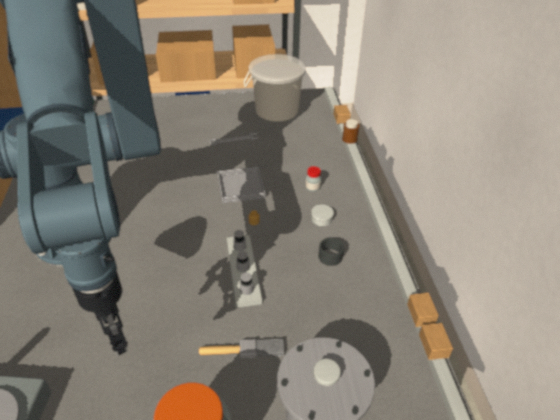

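The top view shows the rack at about (302–378, 255), with the buffers at columns 315, 340 and 367; the left one (+y) is at 315. The tray is at (222,247), the brass weight at (277,239) and the brush at (418,260). The side view confirms this layout. Next I'll work out rough positions.

```bash
cat > h.py <<'E'
from bench import *
import numpy as np, cv2
from scipy.spatial.transform import Rotation as Ro
def ray(c,u,v,z):
    f=210/np.tan(np.radians(c["vertical_fov"])/2)
    d=c["R"].T@np.array([(u-c["cx"])/f,(v-c["cy"])/f,1]); o=-c["R"].T@c["t"]
    return o+d*(z-o[2])/d[2]
def proj(c,X):
    f=210/np.tan(np.radians(c["vertical_fov"])/2)
    p=c["R"]@np.array(X)+c["t"]; return p[:2]/p[2]*f+[c["cx"],c["cy"]]
def tool(s=None):
    s=s or get_obs(); w,x,y,z=s["eef_rot"]; return s["eef_pos"],Ro.from_quat([x,y,z,w])
def toT(X,s=None): # world point in tool axes, cm
    p,r=tool(s); return r.inv().apply(np.array(X)-p)*100
E
python3 - <<'E'
from h import *
im=cv2.imread("pics/top0.png");c=get_calibration("top");g=cv2.cvtColor(im,cv2.COLOR_BGR2GRAY)
m=np.zeros_like(g);m[230:280,295:390]=(g[230:280,295:390]>150)*255
pts=cv2.findNonZero(m);r=cv2.minAreaRect(cv2.convexHull(pts));print(r)
for b in cv2.boxPoints(r):print("rack",ray(c,*b,.02))
for b in[(199,227),(243,226),(245,268),(201,271)]:print("tray",ray(c,*b,.022))
for b in[(315,254),(340,253),(367,253)]:print("buf",ray(c,*b,.07))
print("weight",ray(c,277,239,.03),"brush",ray(c,413,250,.03))
p,R=tool();print(R.as_matrix());w=get_calibration("wrist");print(w, R.inv().apply(-w["R"].T@w["t"]-p), w["R"]@R.as_matrix())
E
```

```text
((339.00701904296875, 255.11065673828125), (20.56177520751953, 76.734375), 86.36705780029297)
rack [ 0.50712593 -0.07046736  0.02      ]
rack [ 0.52645467 -0.30827209  0.02      ]
rack [ 0.46282792 -0.31152171  0.02      ]
rack [ 0.4436281  -0.07522215  0.02      ]
tray [0.56505277 0.24655837 0.022     ]
tray [0.57057218 0.10882978 0.022     ]
tray [0.4397768  0.09883531 0.022     ]
tray [0.42811578 0.23451432 0.022     ]
buf [ 0.48253653 -0.11412369  0.07      ]
buf [ 0.48687426 -0.18927432  0.07      ]
buf [ 0.48830362 -0.27038257  0.07      ]
weight [0.53059605 0.00158842 0.03      ] brush [ 0.50379906 -0.41809066  0.03      ]
[[ 9.19607539e-01  3.92838223e-01 -3.25298852e-04]
 [ 3.92838233e-01 -9.19606275e-01  1.55603534e-03]
 [ 3.12123292e-04 -1.55873166e-03 -9.99998736e-01]]
{'vertical_fov': 63.596397422122116, 'cx': 283.75801419624537, 'cy': 213.66398473696, 'R': array([[ 0.39282655, -0.91960816, -0.00285109],
       [-0.88794041, -0.38010213,  0.25900616],
       [-0.23926788, -0.0992129 , -0.96587146]]), 't': array([-0.57334669, -0.03465408,  0.37860499])} [ 0.06446455 -0.00031795 -0.12354928] [[-1.18752762e-05  9.99999165e-01  1.29235958e-03]
 [-9.65794508e-01  3.23650934e-04 -2.59308435e-01]
 [-2.59308636e-01 -1.25123315e-03  9.65793697e-01]]
```

>>> apply_moves(
  moves=[
    [[37.1,-20.9,0,0,0,-1.25,0],[37.1,-20.9,0,0,0,-1.25,0],[37.1,-20.9,0,0,0,-1.25,0],[37.1,-20.9,0,0,0,-1.25,0],[37.1,-20.9,0,0,0,-1.25,0],[37.1,-20.9,0,0,0,-1.25,0],[37.1,-20.9,0,0,0,-1.25,0],[37.1,-20.9,0,0,0,-1.25,0]],
  ],
)

```text
time_s: 0.9
eef_pos: [0.47, -0.2093, 0.2501]
eef_rot: [-0.0, 0.693, 0.721, -0.0]
wrist_force: [0.4, -0.9, -0.8]
opening: -0.004
```

```bash
python3 - <<'E'
from h import *
s=get_obs();p,R=tool(s);M=R.as_matrix();print(s["time_s"],p,M,s["opening"])
print("to target, tool cm",toT([.485,-.191,.25],s),"turn",np.arctan2(.083,.9966)-np.arctan2(M[1,1],M[0,1]))
E
```

```text
0.9 [ 0.47002795 -0.20933986  0.25013399] [[-3.90267275e-02  9.99238161e-01 -1.10303574e-04]
 [ 9.99238164e-01  3.90267354e-02  6.99386257e-05]
 [ 7.41901321e-05 -1.07490065e-04 -9.99999991e-01]] -0.003764848974436692
to target, tool cm [1.77415707 1.56764051 0.01336177] turn 0.044054757873823555
```

>>> apply_moves(
  moves=[
    [[1.6,1.5,0,0,0,-0.044,0],[1.6,1.5,0,0,0,-0.044,0],[1.6,1.5,0,0,0,-0.044,0]],
  ],
)

```text
time_s: 1.2
eef_pos: [0.4835, -0.1945, 0.2499]
eef_rot: [-0.0, 0.679, 0.734, -0.0]
wrist_force: [0.6, -1.4, -0.6]
opening: 0.0
```

```bash
python3 - <<'E'
from h import *
s=get_obs();c=get_calibration("wrist");im=camera("wrist");cv2.imwrite("pics/w1.png",im[:,:,::-1])
p,R=tool(s);print(s["time_s"],p,R.as_matrix().round(4),s["wrist_force"])
np.savez("w1.npz",**c)
E
```

```text
1.2 [ 0.4835366  -0.19454007  0.24988933] [[-7.74e-02  9.97e-01 -1.00e-03]
 [ 9.97e-01  7.74e-02  1.00e-04]
 [ 1.00e-04 -1.00e-03 -1.00e+00]] [ 0.59946758 -1.44216795 -0.58036587]
```

View pics/w1.png

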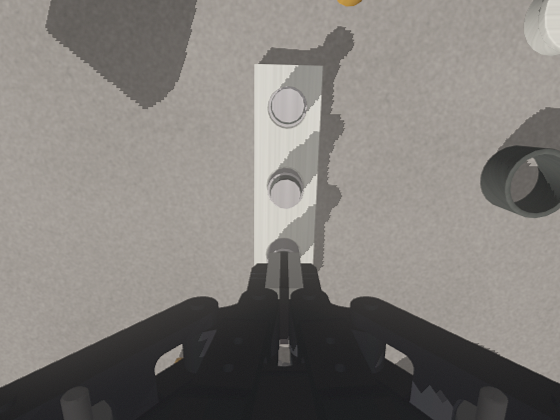

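The wrist view shows the left disc at about (288,104) and the middle disc at (286,190). The right one is hidden by the fingers. The rack's far corners are at (254,65) and (322,67).

```bash
python3 - <<'E'
from h import *
c=dict(np.load("w1.npz"));im=cv2.imread("pics/w1.png");g=cv2.cvtColor(im,cv2.COLOR_BGR2GRAY)
for n,(x0,y0) in {"L":(262,80),"M":(262,163)}.items():
    k=cv2.resize(g[y0:y0+50,x0:x0+50],None,fx=6,fy=6,interpolation=cv2.INTER_CUBIC)
    h=cv2.HoughCircles(cv2.GaussianBlur(k,(0,0),3),cv2.HOUGH_GRADIENT_ALT,1,20,param1=60,param2=.6,minRadius=70,maxRadius=150)
    if h is None:print("none");continue
    for u,v,r in h[0]:
        u,v,r=(u-2.5)/6+x0,(v-2.5)/6+y0,r/6; print(n,u,v,r,ray(c,u,v,.0695),"disc diam mm",2000*np.linalg.norm(ray(c,u+r,v,.0695)-ray(c,u,v,.0695)), ray(c,u,v,.052))
# edges of the rack, row by row
L=[];Rr=[]
for v in range(72,250,3):
    row=g[v].astype(int); 
    a=240+np.argmax(np.diff(row[240:275])); L.append(ray(c,a+.5,v,.02))
    b=300+np.argmin(np.diff(row[300:335])); Rr.append(ray(c,b+.5,v,.02))
for q in(L,Rr):
    vx,vy,x,y=cv2.fitLine(np.float32(q)[:,:2],cv2.DIST_HUBER,0,.0005,.0005).ravel();print("edge yaw",-np.arctan(vx/vy),"x at y=-.19",x+vx/vy*(-.19-y))
col=g[55:75,285].astype(int);print("end",ray(c,288,55+np.argmax(np.diff(col))+.5,.02))
E
```

```text
L 286.41666 107.083336 18.753126 [ 0.4783302  -0.11592983  0.0695    ] disc diam mm 32.12815156608769 [ 0.47838106 -0.11515758  0.052     ]
L 286.41666 107.083336 16.34567 [ 0.4783302  -0.11592983  0.0695    ] disc diam mm 28.003909218399635 [ 0.47838106 -0.11515758  0.052     ]
M 284.91666 189.75 15.607717 [ 0.48267563 -0.18775445  0.0695    ] disc diam mm 28.45137885380133 [ 0.48297671 -0.1911181   0.052     ]
edge yaw 0.054344013 x at y=-.19 0.44978735
edge yaw 0.052496273 x at y=-.19 0.5162402
end [ 0.47688215 -0.07446424  0.02      ]
```

```bash
python3 - <<'E'
from h import *
c=dict(np.load("w1.npz"));im=cv2.imread("pics/w1.png")
k=cv2.resize(im[55:265,225:345],None,fx=4.5/1.6,fy=4.5/1.6,interpolation=cv2.INTER_CUBIC);S=4.5/1.6
for t in(-.1144,-.1923):
    x=.4831-(t+.1923)*.0535
    for z,r,col in((.0695,.014,(0,0,255)),(.052,.018,(0,255,0))):
        P=np.array([(proj(c,(x+r*np.cos(a),t+r*np.sin(a),z))-[225,55]+.5)*S for a in np.linspace(0,6.28,60)])
        cv2.polylines(k,[P.round().astype(int).reshape(-1,1,2)],True,col,1)
cv2.imwrite("pics/w1c.png",k)
E
```

```text
(no output)
```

View pics/w1c.png

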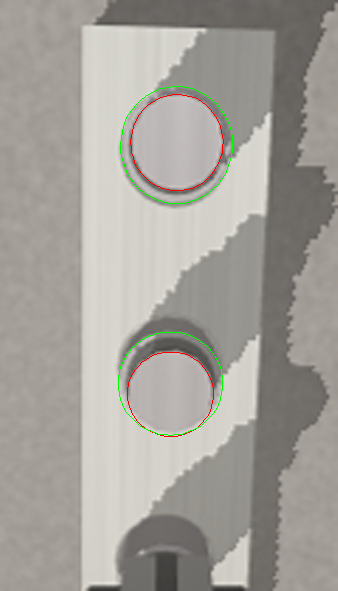

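The predicted circles land on both discs and cups, so the seat model is good: left (.479,−.114), middle (.483,−.192), right (.487,−.270), yaw .0535. Moving above the left buffer.

>>> apply_moves(
  moves=[
    [[8.0,0.16,5,0,0,0.024,0],[8.0,0.16,10,0,0,0.024,0],[8.0,0.16,13,0,0,0.024,0],[8.0,0.16,15,0,0,0.024,0],[8.0,0.16,15.2,0,0,0.024,0],[8.0,0.16,15.2,0,0,0.024,0]],
  ],
)

```text
time_s: 1.85
eef_pos: [0.4789, -0.1161, 0.0985]
eef_rot: [-0.0, 0.689, 0.725, -0.0]
wrist_force: [-0.0, -1.0, 0.8]
opening: -0.002
```

```bash
cat >> h.py <<'E'
def feel(n=8):
    F=[];Z=[]
    for i in range(n):
        s=get_obs();F.append(s["wrist_force"]);Z.append(s["eef_pos"]);camera("wrist")
    print(s["time_s"],"F",np.mean(F,0).round(2),"sd",np.std(F,0).round(2),"pos",np.mean(Z,0).round(5),"op",round(s["opening"],3))
E
python3 - <<'E'
from h import *
feel()
E
```

```text
2.2 F [ 0.05 -0.21  0.07] sd [0.62 0.63 0.39] pos [ 0.4802  -0.11624  0.09993] op -0.002
```

>>> apply_moves(
  moves=[
    [[0.1,-0.1,0.4,0,0,0,0],[0.1,-0.1,0.8,0,0,0,0],[0.1,-0.1,0.8,0,0,0,0]],
  ],
)

```text
time_s: 2.55
eef_pos: [0.4781, -0.1139, 0.0899]
eef_rot: [-0.0, 0.688, 0.726, 0.0]
wrist_force: [0.8, 0.1, 1.8]
opening: 0.001
```

```bash
sed -i 's/"op",/"psd",np.std(Z,0).round(5),"op",/' h.py; python3 - <<'E'
from h import *
feel()
E
```

```text
2.9 F [-0.02  0.44  1.42] sd [0.5  0.39 0.34] pos [ 0.47813 -0.11388  0.09021] psd [2.0e-05 1.0e-05 1.3e-04] op -0.004
```

>>> apply_moves(
  moves=[
    [[0,0,0.15,0,0,0,0],[0,0,0.15,0,0,0,0]],
  ],
)

```text
time_s: 3.15
eef_pos: [0.4782, -0.114, 0.0888]
eef_rot: [0.0, 0.688, 0.726, 0.0]
wrist_force: [-1.6, 0.4, 4.4]
opening: 0.002
```

```bash
python3 - <<'E'
from h import *
feel()
E
```

```text
3.5 F [-1.08  0.74  4.47] sd [0.26 0.69 0.23] pos [ 0.47817 -0.11395  0.08889] psd [1.e-05 1.e-05 3.e-05] op 0.0
```

>>> apply_moves(
  moves=[
    [[0,0,0.15,0,0,0,0],[0,0,0.3,0,0,0,0],[0,0,0.3,0,0,0,0]],
  ],
)

```text
time_s: 3.85
eef_pos: [0.4783, -0.114, 0.0861]
eef_rot: [0.0, 0.688, 0.726, 0.0]
wrist_force: [-1.7, 1.8, 9.9]
opening: -0.004
```

```bash
python3 - <<'E'
from h import *
feel()
E
```

```text
4.2 F [-2.08  1.91  9.26] sd [0.56 0.52 0.42] pos [ 0.47831 -0.11403  0.08625] psd [2.e-05 1.e-05 4.e-05] op 0.0
```

The left buffer gives about 2 N/mm at about 4.7 mm depth, so it is good. Next is the middle.

>>> apply_moves(
  moves=[
    [[0,0,-1,0,0,0,0],[0,0,-2.5,0,0,0,0],[-3.9,0,-2.5,0,0,0,0],[-7.84,0.06,-2.5,0,0,0,0],[-7.84,0.06,-2,0,0,0,0],[-7.84,0.06,-0.8,0,0,0,0],[-7.84,0.06,-0.8,0,0,0,0],[-7.84,0.06,-0.8,0,0,0,0]],
  ],
)

```text
time_s: 5.05
eef_pos: [0.482, -0.1908, 0.0927]
eef_rot: [-0.001, 0.688, 0.726, -0.0]
wrist_force: [-0.4, -0.1, 0.7]
opening: -0.003
```

```bash
python3 - <<'E'
from h import *
feel()
E
```

```text
5.4 F [ 0.26 -0.25  0.22] sd [0.44 0.52 0.54] pos [ 0.48286 -0.19153  0.09373] psd [0.00037 0.00044 0.00046] op -0.0
```

>>> apply_moves(
  moves=[
    [[0,0,0.2,0,0,0,0],[0,0,0.35,0,0,0,0],[0,0,0.35,0,0,0,0]],
  ],
)

```text
time_s: 5.75
eef_pos: [0.4827, -0.1921, 0.09]
eef_rot: [-0.0, 0.688, 0.726, -0.0]
wrist_force: [0.0, 0.6, 0.2]
opening: 0.002
```

```bash
python3 - <<'E'
from h import *
feel(6)
E
```

```text
6.0 F [ 0.22  0.02 -0.15] sd [0.39 0.48 0.61] pos [ 0.4828  -0.19222  0.09017] psd [8.0e-05 5.0e-05 1.2e-04] op -0.001
```

>>> apply_moves(
  moves=[
    [[0,0,0.2,0,0,0,0],[0,0,0.2,0,0,0,0]],
  ],
)

```text
time_s: 6.25
eef_pos: [0.4827, -0.1921, 0.088]
eef_rot: [-0.0, 0.688, 0.726, -0.0]
wrist_force: [-0.0, -0.2, 0.0]
opening: 0.003
```

```bash
python3 - <<'E'
from h import *
feel(6)
E
```

```text
6.5 F [-0.2  -0.23 -0.23] sd [0.68 0.54 0.64] pos [ 0.48282 -0.19218  0.08818] psd [7.e-05 5.e-05 1.e-04] op 0.004
```

>>> apply_moves(
  moves=[
    [[0,0,0.2,0,0,0,0],[0,0,0.2,0,0,0,0]],
  ],
)

```text
time_s: 6.75
eef_pos: [0.4828, -0.1922, 0.086]
eef_rot: [-0.0, 0.688, 0.726, -0.0]
wrist_force: [0.3, 0.0, -0.5]
opening: -0.004
```

```bash
python3 - <<'E'
from h import *
feel(6)
E
```

```text
7.0 F [-0.26 -0.03 -0.09] sd [0.65 0.47 0.42] pos [ 0.48282 -0.19219  0.08619] psd [5.e-05 4.e-05 9.e-05] op -0.0
```

>>> apply_moves(
  moves=[
    [[0,0,0.15,0,0,0,0],[0,0,0.15,0,0,0,0]],
  ],
)

```text
time_s: 7.25
eef_pos: [0.483, -0.1923, 0.0849]
eef_rot: [0.0, 0.688, 0.726, 0.0]
wrist_force: [-1.4, -0.3, 3.0]
opening: -0.002
```

```bash
python3 - <<'E'
from h import *
feel(6)
E
```

```text
7.5 F [-0.59 -0.1   2.52] sd [0.64 0.52 0.35] pos [ 0.48302 -0.19232  0.08497] psd [2.e-05 1.e-05 3.e-05] op -0.001
```

>>> apply_moves(
  moves=[
    [[0,0,0.2,0,0,0,0],[0,0,0.42,0,0,0,0],[0,0,0.42,0,0,0,0]],
  ],
)

```text
time_s: 7.85
eef_pos: [0.4832, -0.1924, 0.0812]
eef_rot: [0.0, 0.688, 0.726, 0.0]
wrist_force: [-3.0, 2.1, 11.1]
opening: -0.002
```

```bash
python3 - <<'E'
from h import *
feel(8)
E
```

```text
8.2 F [-2.83  2.07 10.72] sd [0.54 0.36 0.47] pos [ 0.48317 -0.19241  0.08139] psd [1.e-05 1.e-05 6.e-05] op 0.004
```

The middle gives 2.3 N/mm at about 4.7 mm, so it is good too. Next is the right.

>>> apply_moves(
  moves=[
    [[0,0,-1,0,0,0,0],[0,0,-2.8,0,0,0,0],[-3.9,0,-2.8,0,0,0,0],[-7.8,0,-2.8,0,0,0,0],[-7.8,0,-2.4,0,0,0,0],[-7.8,0,-1.1,0,0,0,0],[-7.8,0,-1.1,0,0,0,0],[-7.8,0,-1.1,0,0,0,0]],
  ],
)

```text
time_s: 9.05
eef_pos: [0.4862, -0.2684, 0.0903]
eef_rot: [-0.002, 0.688, 0.726, 0.0]
wrist_force: [-0.2, 0.2, -0.3]
opening: -0.0
```

```bash
python3 - <<'E'
from h import *
feel(6)
E
```

```text
9.3 F [-0.16  0.   -0.02] sd [0.44 0.21 0.56] pos [ 0.48695 -0.26918  0.09135] psd [0.00039 0.00048 0.00058] op 0.001
```

>>> apply_moves(
  moves=[
    [[0,0,0.2,0,0,0,0],[0,0,0.2,0,0,0,0],[0,0,0.2,0,0,0,0]],
  ],
)

```text
time_s: 9.65
eef_pos: [0.487, -0.2701, 0.0895]
eef_rot: [-0.0, 0.688, 0.726, -0.0]
wrist_force: [0.0, -0.0, -1.0]
opening: -0.001
```

```bash
python3 - <<'E'
from h import *
feel(8)
E
```

```text
10.0 F [-0.01 -0.05 -0.67] sd [0.59 0.36 0.5 ] pos [ 0.487   -0.27015  0.08959] psd [2.e-05 3.e-05 3.e-05] op 0.0
```

>>> apply_moves(
  moves=[
    [[0,0,0.2,0,0,0,0],[0,0,0.2,0,0,0,0],[0,0,0.2,0,0,0,0]],
  ],
)

```text
time_s: 10.35
eef_pos: [0.4872, -0.2703, 0.0877]
eef_rot: [0.0, 0.688, 0.726, -0.0]
wrist_force: [-1.0, -1.0, 0.9]
opening: 0.004
```

```bash
python3 - <<'E'
from h import *
feel(8)
E
```

```text
10.7 F [ 0.26 -0.51  0.77] sd [0.56 0.53 0.46] pos [ 0.48713 -0.27023  0.0877 ] psd [2.e-05 2.e-05 1.e-05] op 0.001
```

>>> apply_moves(
  moves=[
    [[0,0,0.2,0,0,0,0],[0,0,0.2,0,0,0,0],[0,0,0.2,0,0,0,0]],
  ],
)

```text
time_s: 11.05
eef_pos: [0.4871, -0.2702, 0.0857]
eef_rot: [0.0, 0.688, 0.726, 0.0]
wrist_force: [1.3, -0.1, 2.0]
opening: 0.001
```

```bash
python3 - <<'E'
from h import *
feel(8)
E
```

```text
11.4 F [ 0.52 -0.47  2.42] sd [0.6  0.45 0.65] pos [ 0.48711 -0.27021  0.08571] psd [2.e-05 2.e-05 2.e-05] op 0.001
```

>>> apply_moves(
  moves=[
    [[0,0,0.2,0,0,0,0],[0,0,0.2,0,0,0,0],[0,0,0.2,0,0,0,0]],
  ],
)

```text
time_s: 11.75
eef_pos: [0.4871, -0.2702, 0.0837]
eef_rot: [0.0, 0.688, 0.726, 0.0]
wrist_force: [-0.6, 0.2, 4.1]
opening: 0.003
```

```bash
python3 - <<'E'
from h import *
feel(10)
E
```

```text
12.2 F [ 0.32 -0.15  4.32] sd [0.45 0.36 0.43] pos [ 0.48711 -0.27021  0.0837 ] psd [1.e-05 1.e-05 3.e-05] op -0.001
```

The right buffer gives 0.87 N/mm, so it is the soft one. Lift, open, and descend around its cup.

>>> apply_moves(
  moves=[
    [[0,0,-2,0,0,0,0],[0,0,-5,0,0,0,0.5],[0,0,-5,0,0,0,1],[0,0,-5,0,0,0,1],[0,0,-5,0,0,0,1],[0,0,-5,0,0,0,1],[0,0,-5,0,0,0,1],[0,0,-5,0,0,0,1]],
  ],
)

```text
time_s: 13.05
eef_pos: [0.4867, -0.2699, 0.1329]
eef_rot: [-0.001, 0.688, 0.726, -0.0]
wrist_force: [-0.7, -0.5, 0.5]
opening: 1.0
```

```bash
python3 - <<'E'
from h import *
feel(2);cv2.imwrite("pics/w2.png",camera("wrist")[:,:,::-1])
print(toT([.4873,-.2702,.042]))
E
```

```text
13.1 F [-0.42 -0.18  0.05] sd [0.27 0.3  0.42] pos [ 0.48677 -0.26992  0.13302] psd [4.e-05 4.e-05 9.e-05] op 0.997
[-0.01851511  0.03627851  9.13827838]
```

View pics/w2.png

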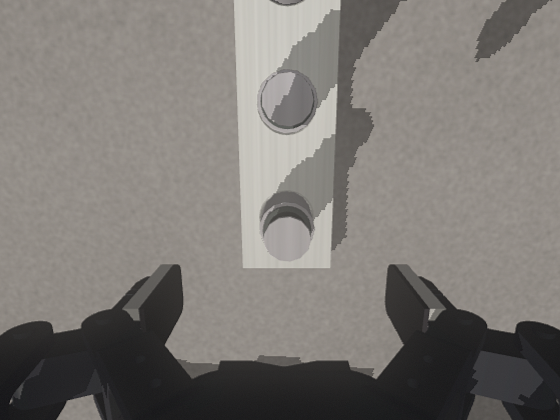

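The middle and right buffers are at (287,100) and (287,235), centred between the pads at columns 180 and 388. The way down is clear.

>>> apply_moves(
  moves=[
    [[0,0,3,0,0,0,1],[0,0,6,0,0,0,1],[0,0,8,0,0,0,1],[0,0.03,9.1,0,0,0,1],[0,0.03,9.1,0,0,0,1],[0,0.03,9.1,0,0,0,1]],
  ],
)

```text
time_s: 13.8
eef_pos: [0.4878, -0.2705, 0.0433]
eef_rot: [0.0, 0.688, 0.726, 0.0]
wrist_force: [-0.2, -0.3, 1.0]
opening: 1.001
```

```bash
python3 - <<'E'
from h import *
feel(3)
E
```

```text
13.9 F [ 0.07 -0.37  0.68] sd [0.19 0.31 0.51] pos [ 0.48805 -0.2707   0.04368] psd [0.00018 0.00015 0.00029] op 1.0
```

>>> apply_moves(
  moves=[
    [[0,0,0,0,0,0,0.6],[0,0,0,0,0,0,0.5],[0,0,0,0,0,0,0.45],[0,0,0,0,0,0,0.4],[0,0,0,0,0,0,0],[0,0,0,0,0,0,0],[0,0,0,0,0,0,0]],
  ],
)

```text
time_s: 14.65
eef_pos: [0.4877, -0.2702, 0.0432]
eef_rot: [0.0, 0.688, 0.726, 0.0]
wrist_force: [-0.0, 1.3, 5.6]
opening: 0.402
```

```bash
python3 - <<'E'
from h import *
feel(4)
E
```

```text
14.8 F [0.17 1.19 6.39] sd [0.2  0.85 0.57] pos [ 0.48766 -0.27026  0.04318] psd [1.e-05 1.e-05 1.e-05] op 0.404
```

>>> apply_moves(
  moves=[
    [[0,0,-0.5,0,0,0,0],[0,0,-1.5,0,0,0,0],[0,0,-3,0,0,0,0],[0,0,-6,0,0,0,0],[0,0,-9,0,0,0,0],[0,0,-12,0,0,0,0],[0,0,-12,0,0,0,0],[0,0,-12,0,0,0,0]],
  ],
)

```text
time_s: 15.65
eef_pos: [0.4874, -0.2703, 0.1636]
eef_rot: [0.001, 0.688, 0.726, -0.0]
wrist_force: [-0.4, 1.1, -2.3]
opening: 0.4
```

```bash
python3 - <<'E'
from h import *
feel(4)
c=get_calibration("top");im=camera("top")
g=cv2.cvtColor(im,cv2.COLOR_RGB2GRAY)
cv2.imwrite("pics/t2.png",cv2.resize(im[190:290,170:400,::-1],None,fx=3.4,fy=3.4,interpolation=cv2.INTER_CUBIC))
E
```

```text
15.8 F [ 0.02  0.33 -2.52] sd [0.27 0.49 0.34] pos [ 0.48667 -0.26965  0.16208] psd [0.00042 0.00038 0.00099] op 0.404
```

View pics/t2.png

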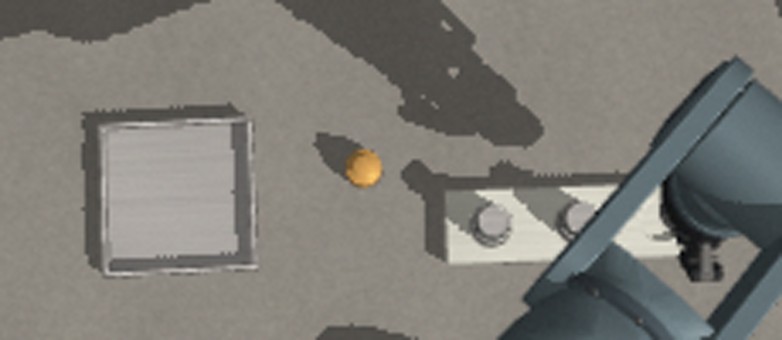

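The buffer is held, with a 2.5 N load. In the crop the tray's rim corners are at (101,124), (252,118), (256,268) and (105,275). The weight (364,168) and the other two buffers are in place.

```bash
python3 - <<'E'
from h import *
c=get_calibration("top")
P=np.array([ray(c,(u+.5)/3.4-.5+170,(v+.5)/3.4-.5+190,.022) for u,v in[(101,124),(252,118),(256,268),(105,275)]])
C=P.mean(0);print(P.round(4),C,"sides",[np.linalg.norm(P[i]-P[i-1]).round(4) for i in range(4)])
s=get_obs();print(s["time_s"],s["q"],s["eef_pos"],toT([C[0],C[1],.16],s))
E
```

```text
[[0.5679 0.2456 0.022 ]
 [0.5758 0.1066 0.022 ]
 [0.4383 0.099  0.022 ]
 [0.4295 0.236  0.022 ]] [0.5028842  0.17179081 0.022     ] sides [np.float64(0.1387), np.float64(0.1392), np.float64(0.1377), np.float64(0.1373)]
15.9 [-7.19179071e-01  2.37963360e-01  1.73095579e+00 -6.79395625e-05
  1.17569194e+00 -7.72200198e-01] [ 0.48649293 -0.26942951  0.16107403] [43.97275061  3.97660897  0.18926514]
```

>>> apply_moves(
  moves=[
    [[3,0.3,0,0,0,0,0],[7,0.6,0,0,0,0,0],[12,1.1,0,0,0,0,0],[17,1.5,0,0,0,0,0],[22,2,0,0,0,0,0],[27,2.4,0,0,0,0,0],[32,2.9,0,0,0,0,0],[36,3.3,0,0,0,0,0]],
  ],
)

```text
time_s: 16.7
eef_pos: [0.5003, 0.0937, 0.1618]
eef_rot: [-0.001, 0.688, 0.726, -0.0]
wrist_force: [0.0, -0.8, -2.1]
opening: 0.403
```

>>> apply_moves(
  moves=[
    [[4,0.4,0,0,0,0,0],[7,0.6,0,0,0,0,0],[8,0.7,0,0,0,0,0],[8,0.7,0,0,0,0,0],[8,0.7,0,0,0,0,0]],
  ],
)

```text
time_s: 17.2
eef_pos: [0.5037, 0.1706, 0.162]
eef_rot: [-0.0, 0.688, 0.726, -0.001]
wrist_force: [0.1, -0.7, -1.7]
opening: 0.399
```

```bash
python3 - <<'E'
from h import *
feel(4);s=get_obs();print(s["eef_rot"],toT([.5029,.1718,.0352],s))
cv2.imwrite("pics/w3.png",camera("wrist")[:,:,::-1])
E
```

```text
17.35 F [ 0.12 -0.32 -1.85] sd [0.48 0.28 0.46] pos [0.50391 0.17022 0.16223] psd [0.00014 0.00021 0.00016] op 0.402
[-3.91264564e-06  6.88805100e-01  7.24946557e-01 -1.52498160e-04] [ 0.17551992 -0.10885568 12.73194275]
```

View pics/w3.png

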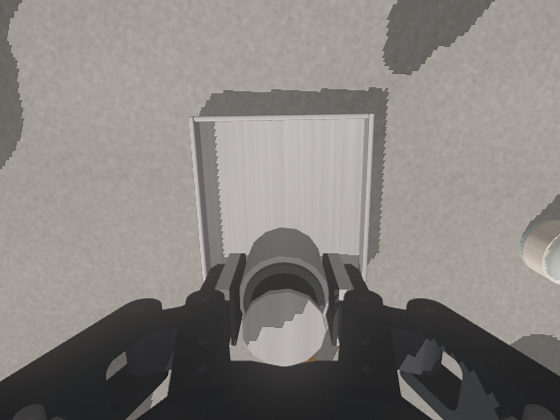

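The buffer sits upright in the fingers, centred over the tray (columns 192–373). Lowering.

>>> apply_moves(
  moves=[
    [[0.1,-0.1,3,0,0,0,0],[0.1,-0.1,6,0,0,0,0],[0.1,-0.1,9,0,0,0,0],[0.1,-0.1,11,0,0,0,0],[0.1,-0.1,12,0,0,0,0],[0.1,-0.1,12.3,0,0,0,0],[0.1,-0.1,12.3,0,0,0,0],[0.1,-0.1,12.3,0,0,0,0]],
  ],
)

```text
time_s: 18.25
eef_pos: [0.504, 0.1723, 0.0408]
eef_rot: [0.001, 0.688, 0.726, 0.001]
wrist_force: [0.3, -0.2, -1.7]
opening: 0.4
```

```bash
python3 - <<'E'
from h import *
feel(5)
E
```

```text
18.45 F [-0.01 -0.15 -2.03] sd [0.39 0.39 0.29] pos [0.50383 0.17243 0.04074] psd [1.8e-04 4.0e-05 1.4e-04] op 0.397
```

>>> apply_moves(
  moves=[
    [[0,0,0.15,0,0,0,0],[0,0,0.3,0,0,0,0],[0,0,0.4,0,0,0,0],[0,0,0.45,0,0,0,0],[0,0,0.45,0,0,0,0]],
  ],
)

```text
time_s: 19.0
eef_pos: [0.5028, 0.1724, 0.0352]
eef_rot: [-0.0, 0.688, 0.726, -0.0]
wrist_force: [-1.8, 0.3, 2.0]
opening: 0.399
```

```bash
python3 - <<'E'
from h import *
feel(5)
E
```

```text
19.2 F [-1.83 -0.1   2.19] sd [0.44 0.52 0.34] pos [0.50282 0.17235 0.03522] psd [1.e-05 1.e-05 1.e-05] op 0.398
```

The buffer is on the floor; the force has gone from −2 to +2 N. Releasing.

>>> apply_moves(
  moves=[
    [[0,0,0,0,0,0,0.43],[0,0,0,0,0,0,0.5],[0,0,0,0,0,0,0.6],[0,0,0,0,0,0,0.7],[0,0,0,0,0,0,0.7]],
  ],
)

```text
time_s: 19.75
eef_pos: [0.503, 0.1723, 0.0351]
eef_rot: [0.0, 0.688, 0.726, 0.0]
wrist_force: [0.3, -0.5, 0.1]
opening: 0.698
```

>>> apply_moves(
  moves=[
    [[0,0,-1,0,0,0,0.7],[0,0,-3,0,0,0,0.7],[0,0,-6,0,0,0,0.7],[0,0,-10,0,0,0,0.7],[0,0,-15,0,0,0,0.7],[-2,0,-18,0,0,0,0.7],[-4,0,-18,0,0,0,0.7],[-4,0,-18,0,0,0,0.7]],
  ],
)

```text
time_s: 20.55
eef_pos: [0.506, 0.1309, 0.2174]
eef_rot: [0.002, 0.689, 0.725, 0.001]
wrist_force: [0.1, -0.5, -0.2]
opening: 0.701
```

```bash
python3 - <<'E'
from h import *
feel(3)
a=camera("wrist");b=camera("side")
k=cv2.resize(b[150:320,180:370],None,fx=2.47,fy=2.47,interpolation=cv2.INTER_CUBIC)[:420]
cv2.imwrite("pics/end.png",cv2.resize(np.hstack([a,k]),None,fx=.77,fy=.77,interpolation=cv2.INTER_AREA)[:,:,::-1])
E
```

```text
20.65 F [-0.16 -0.    0.06] sd [0.35 0.37 0.2 ] pos [0.50532 0.13172 0.21625] psd [0.00051 0.00061 0.00085] op 0.701
```

View pics/end.png

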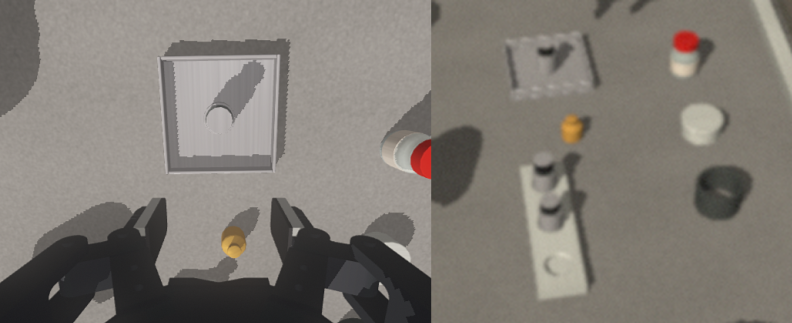

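The soft buffer stands upright in the middle of the tray, at (219,117) in the wrist view. The good two are in their seats, the right seat is empty, and the bystanders in view are in place. Handing in.

```bash
python3 -c "
from bench import *
print(hand_in())"
```

```text
the job is handed in; nothing more can be done
None
```

I pressed the three buffers from left to right, to about 4.7, 4.7 and 4.9 mm, and found the right one soft. I lifted it out by its cup, set it down in the reject tray, and handed the job in at about 21 s.

| Seat | Depth (mm) | Force (N) | Stiffness (N/mm) | Verdict |
|---|---|---|---|---|
| Left | 4.7 | 9.3 | about 2.0 | good |
| Middle | 4.7 | 10.7 | about 2.3 | good |
| Right | 4.9 | 4.3 | about 0.87 | soft |

The depths are worked out from the force and tool-height readings, not measured directly.

**Last checks:** The pictures show the soft buffer upright near the tray's centre and the good two upright in their seats. The bystanders in view are in place; the wrench and brush were outside that last crop and I did not re-check them. The gripper was open and clear, with no force on the wrist. No check failed or disagreed. The one oddity was that the tool took a moment to settle after fast moves, reading 1–2 mm off.

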